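# Press a ski-binding toe piece in the toggle-clamp jig

### The arm

A 6-joint arm with a two-finger parallel gripper is mounted at the origin on the work surface. World frame = base frame: x ahead of the robot, y to its left, z up, the work surface at z = 0. Lengths are in m, angles in rad, forces in N, time in s.
With the tool pointing down it reaches from about 0.2 to 0.875 m from the base axis. Payload 3.4 kg.
Tool frame: the origin (TCP) lies between the finger pads; the fingertips stand 25 mm ahead of it and the grasp point (between the pads) lies 6 mm ahead of it (r.nose_length is the z of the fingertips in the tool frame, in m); z points along the fingers, y is the line along which they close (so a half turn about z gives the same grasp; the last joint's range is limited). The gripper opens to 94 mm and grips with 3 to 60 N. Pads are 16 mm wide; open, the fingers measure 119 mm over their backs; the gripper's body (75 mm by 177 mm) begins 78 mm behind the grasp point.
Start: joints at [-1.386, 0.276, 1.505, -0, 1.361, -0.121], TCP at [0.173, -0.548, 0.208] pointing down, gripper open.
Joint ranges: [-2.89, 2.89], [-0.75, 2.08], [0.22, 2.7], [-1.18, 4.32], [0.11, 2.71], [-2.7, 2.7]. Speed limits (rad/s): [2.57, 2.57, 3.14, 3.14, 3.14, 3.14].

### API

Orientations are given as a unit quaternion [w, x, y, z].
In Python, from plant import r, gripper_to, inverse_kinematics, vision, models, telemetry gives the robot as it stands. Calls block until the motion is done:
- r.move_to(position, orientation): joint-space move of the TCP to a pose.
- r.move_l(position, rot=None, vel=0.15, guard=None): straight line of the TCP; rot=None keeps the orientation; vel is the mean speed in m/s. With guard (N) it stops when the force on the tool has changed by that much, and returns True; else False.
- r.movej(angles): joint-space move.
- gripper_to(opening, f_grip=None): finger opening in m; f_grip is the grip in N (None keeps the last); returns when the fingers have stopped.
- r.hold(seconds).
- inverse_kinematics(position, orientation): joint angles nearest the present ones, or None.
- vision.snapshot(name): name is "scene" or "top" or "wrist"; returns the picture (400x640x3 uint8, red, green, blue); there is no depth.
- vision.get_calibration(name): a dict with "fx", "fy", "cx", "cy" (pixels), "position" and "orientation" of the camera in the world. Camera axes: x right, y down, z forward; pixel columns grow to the right and rows downward; lengths in m; the calibration is good to about 2 mm. The wrist camera is an equidistant fisheye: a pixel r from the principal point sees the ray r / f radians off the axis. A picture is of the moment at which its call begins: read the wrist's pose just before it. get_calibration takes no time and is no camera call; for the wrist camera it gives the pose at the moment of the call.
A pose or a line that the arm cannot do raises r.PlanningError and nothing moves.
- r.sign_off(): hands the job in; it is judged then, once.
Trained networks look in the newest picture that a camera, given by its name, has taken for a name from the list of things; names that differ only in an ending like _2 or _b are one class to them, and where a whole thing is asked for, a point or a joint stands for the part that bears it (a point fixed in the world has none). Each returns a list of dicts, best first, with "score" (0 to 1); they miss things now and then, are a little off and sometimes report something else, mostly with a low value. They report only what shows in the picture. A call takes as long as a camera call. They do not tell look-alikes from the thing itself.
- models.boxes_of(thing, camera): "at" ([x, y, z] in m, in world coordinates, good to about 4 mm: the middle of the surface that is visible of it).
- models.regions_of(thing, camera): "pixels" (400x640 bool, what is visible of it).
- models.mark_of(thing, camera): "at" ([x, y, z] in m, in world coordinates, good to about 4 mm: a listed point, or the origin of a listed thing).
Readings, each from a call of its own:
- telemetry.current_t(): time.
- telemetry.current_joints(): joint angles.
- telemetry.current_dq(): joint speeds.
- telemetry.current_joint_efforts(): joint torques, N m.
- telemetry.current_ee_pos(): TCP position.
- telemetry.current_tool_rot(): TCP orientation.
- telemetry.current_wrist_force(): force on the tool from outside, world axes, zero at the start.
- telemetry.current_torque(): the same for the moment, N m.
- telemetry.current_opening(): finger opening in m.
- telemetry.current_finger_force(): force on a finger pad.
Only numpy, scipy, OpenCV 4.12 (cv2) and the standard library are available. Lean on these libraries where they do the work, as an engineer would, in place of code of your own. Each camera call takes 0.05 s, during which the arm holds its last target. There are 200 camera calls.

### The job

Take the toe piece (the binding piece with the single square block) from the sloped stand, lay it flat in the channel of the press jig with its bare end towards the clamp, slide it fully home against the end stop and let go of it. Then swing the toggle clamp over centre so that it locks down on the piece, leave it pressing for two seconds, and swing the clamp all the way back open, with the piece left lying home in the jig. Leave the heel piece, the bottle, the tape roll and the brush where they are.

Things in the scene. Friction and masses are not known exactly. Their poses are not given: they have to be found in the camera images.
- toe_piece: Ski-binding toe piece: steel plate 140 x 60 x 12 mm with one black block, 44 (x) x 36 (y) x 28 mm tall, on top, centred 25 mm towards -x; the +x half is bare (its bare end). 0.2 to 0.4 kg. Origin: centre of the plate's underside; x along its length to the bare end, z up out of the plate. Starts in either bay of the stand, bare end uphill.
- toe_block (a point): Centre of the top of the toe piece's block, 40 mm above the plate's underside.
- heel_piece: Heel piece, a bystander in the other bay: the same steel base plate, but with a long narrow black rail 110 x 24 x 18 mm and a round post of 28 mm diameter on it (top 56 mm above the underside). Origin and axes as for the toe piece.
- stand: Fixed grey parts stand, 190 mm wide (y), 145 mm deep; its board slopes up at 32 degrees (0.56 rad) towards its +x, from 26 to about 113 mm high; lip at the lower edge, 10 mm rib down the middle between two bays at y +47 and -47 mm. A piece lies on the board with its length along the slope. Origin: centre of the underside.
- jig: Fixed aluminium press jig, base 240 x 120 x 20 mm, x -85 to +155. Channel along x: floor 20 mm above the table, fences 10 mm high, 63.5 mm apart, from x -62 to +68, open at -x and above. End stop's face at x +70 (33 mm high over the table): a 140 mm plate fully home has its centre at x 0, y 0. Clamp behind the stop; its handle's pivot at x +118, z 47 mm. Origin: underside, mid-channel; z up.
- clamp_handle (a joint): Toggle clamp's handle, rad. 0: fully open, handle leaning 65 degrees back to the jig's +x, arm raised. Grows as the handle swings up and over to the jig's -x, bringing the arm down; dead centre 1.12 (just short of upright), locked end stop 1.25. Axis along the jig's y. Stays where left by friction, but over a piece the spring pushes it away from dead centre.
- handle_bar (a point): Centre of the black cross bar of the T-shaped handle: round, 16 mm thick, 116 mm long along the jig's y, 100 mm from the handle's pivot. A 12 mm stem meets it at its middle, leaving 52 mm free on each side.
- clamp_pad: Sprung rubber-faced pad, 20 mm diameter, at the end of the pressing arm, 75 mm from the arm's pivot (jig x 105, z 55 mm). The body's origin is on the arm's centre line; the pad's face is 32 mm beyond it. With the clamp locked it presses at jig x = 30 mm, about 8 N on the piece.
- wax_bottle: Standing bottle, 64 mm diameter, 170 mm tall, a bystander. Origin: centre of the underside.
- ski_vise: Fixed grey ski vise post, 70 x 80 mm foot, 163 mm tall, an obstacle. Origin: centre of the underside.
- tape_roll: Roll of tape lying flat, 84 mm outside diameter, 24 mm high, a bystander. Origin: centre of the underside.
- brush: Hand brush lying along its x, about 200 mm long, a bystander.
Things that resemble listed ones, but are neither listed nor needed, are in the scene too. Leave any orange or yellow look-alike of the toe_piece alone.

How it is judged:
On the way, in this order (a step that is already met when the one before it is completed fails the run):
1. the toe piece lies flat and home against the stop, let go, the clamp not yet down on it (z of toe_block in the frame of jig below 0.0625 m and angle between the x axis of toe_piece and the x axis of jig, either way round below 0.06 rad and angle between toe_piece's own z axis and vertical below 0.05 rad and x of toe_piece in the frame of jig between -0.0035 and 0.004 m and x of toe_block in the frame of jig below 0 m and contact force between each of the fingers, clamp_pad and toe_piece below 0.2 N), for 0.2 s.
2. the clamp is locked past centre and presses on the piece, which is home, for 1.5 s (z of toe_block in the frame of jig below 0.0625 m and angle between the x axis of toe_piece and the x axis of jig, either way round below 0.06 rad and angle between toe_piece's own z axis and vertical below 0.05 rad and x of toe_piece in the frame of jig between -0.0035 and 0.004 m and x of toe_block in the frame of jig below 0 m and value of joint clamp_handle above 1.17 rad and contact force between clamp_pad and toe_piece above 4 N), for 1.5 s.
At the end, for the whole second after the job is handed in: The toe piece lies still and flat in the jig's channel, bare end within 3.5 mm of the end stop and level within 3 degrees, and the clamp is swung back open (handle below 0.15 rad), having been locked on the piece for at least 1.5 s (z of toe_block in the frame of jig below 0.0625 m and angle between the x axis of toe_piece and the x axis of jig, either way round below 0.06 rad and angle between toe_piece's own z axis and vertical below 0.05 rad and x of toe_piece in the frame of jig between -0.0035 and 0.004 m and x of toe_block in the frame of jig below 0 m and value of joint clamp_handle below 0.15 rad and linear speed of toe_piece below 0.02 m/s and contact force between clamp_pad and toe_piece below 0.2 N); the robot touches nothing.
It fails at once if the heel piece is moved by more than 25 mm (distance of heel_piece from where it was at the start of the episode above 0.025 m).
It fails at once if the wax bottle is moved by more than 25 mm (distance of wax_bottle from where it was at the start of the episode above 0.025 m).
It fails at once if the tape roll is moved by more than 25 mm (distance of tape_roll from where it was at the start of the episode above 0.025 m).
It fails at once if the brush is moved by more than 25 mm (distance of brush from where it was at the start of the episode above 0.025 m).
It also fails if it takes over 62 s, if anything falls off the work surface, if the arm or the gripper's body presses on something with over 40 N, if the wrist force passes 120 N, or if a joint passes its speed limit or range.

## Working session

There is one attempt and no reset: what is moved stays moved. The work goes in short steps, each a Python script; the robot and the scene stay as the last script left them, time stands still between calls to the robot, and variables do not carry over. Pictures are saved under pics/ and viewed, at most 10 in all, crops included, and the job is handed in when it is done.

```bash
ls; mkdir -p pics; python3 - <<'E'
from plant import r, vision, models, telemetry
import cv2, numpy as np
for c in ("scene","top"):
    im=vision.snapshot(c); cv2.imwrite(f"pics/{c}1.png",im[:,:,::-1])
    k=vision.get_calibration(c); print(c,{a:np.round(b,3) for a,b in k.items()})
    for n in ("toe_piece","toe_block","heel_piece","stand","jig","handle_bar","clamp_pad","wax_bottle","ski_vise","tape_roll","brush"):
        print(n,[(np.round(d["at"],3).tolist(),round(d["score"],2)) for d in models.mark_of(n,c)][:4])
print(telemetry.current_t(), r.nose_length)
E
```

```text
pics
scene {'fx': np.float64(519.78), 'fy': np.float64(519.78), 'cx': np.float64(312.207), 'cy': np.float64(197.842), 'position': array([1.166, 1.072, 0.983]), 'orientation': array([-0.125,  0.251,  0.856, -0.434])}
toe_piece [([0.328, 0.291, 0.001], 0.87), ([0.578, 0.498, 0.004], 0.67), ([0.538, 0.236, 0.062], 0.6)]
toe_block [([0.497, 0.236, 0.083], 0.81), ([0.607, 0.503, 0.04], 0.71), ([0.316, 0.315, 0.041], 0.67)]
heel_piece [([0.542, 0.333, 0.061], 0.64)]
stand [([0.549, 0.287, 0.002], 0.7)]
jig [([0.554, -0.01, 0.001], 0.67)]
handle_bar [([0.586, -0.211, 0.089], 0.63), ([0.55, 0.287, -0.001], 0.16)]
clamp_pad [([0.567, -0.097, 0.128], 0.41)]
wax_bottle [([0.585, -0.209, 0.092], 0.35)]
ski_vise [([0.369, 0.143, -0.0], 0.58)]
tape_roll [([0.374, -0.172, -0.001], 0.56)]
brush [([0.411, -0.362, -0.005], 0.76)]
top {'fx': np.float64(457.778), 'fy': np.float64(457.778), 'cx': np.float64(319.958), 'cy': np.float64(196.193), 'position': array([0.301, 0.056, 1.227]), 'orientation': array([ 0.079, -0.69 ,  0.716, -0.078])}
toe_piece [([0.542, 0.24, 0.062], 0.97), ([0.33, 0.294, 0.002], 0.96), ([0.582, 0.502, 0.001], 0.63)]
toe_block [([0.602, 0.499, 0.038], 0.97), ([0.313, 0.315, 0.038], 0.9)]
heel_piece [([0.54, 0.335, 0.059], 0.86)]
stand [([0.548, 0.285, -0.002], 0.64)]
jig [([0.554, -0.008, 0.001], 0.88)]
handle_bar [([0.59, -0.214, 0.088], 0.9)]
clamp_pad [([0.571, -0.094, 0.127], 0.38)]
wax_bottle [([0.74, 0.122, -0.0], 0.78), ([0.588, -0.214, 0.088], 0.59)]
ski_vise [([0.371, 0.146, -0.001], 0.91)]
tape_roll [([0.375, -0.171, 0.001], 0.62)]
brush [([0.414, -0.366, 0.002], 0.72)]
1.2 0.025
```

View pics/scene1.png

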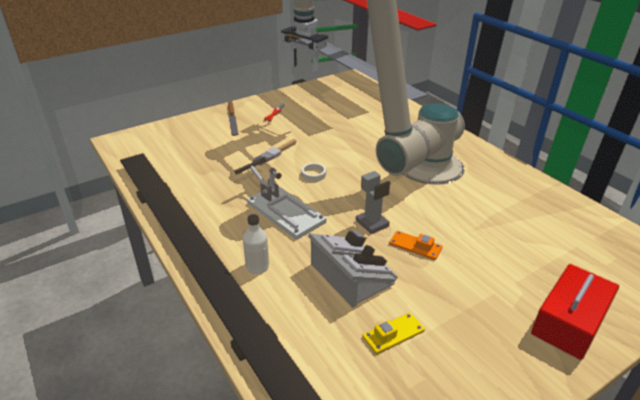

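View pics/top1.png

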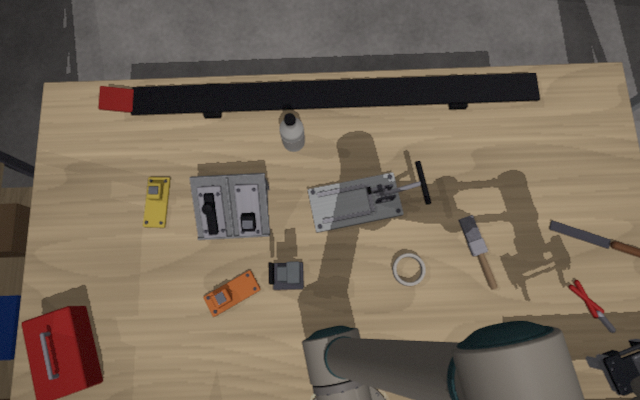

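The candidates in the top view are the orange piece (232,293), the yellow piece (157,200), and the steel piece with a block in the stand's right bay (248,212). I choose the steel one. The heel piece, with rail and post, is in the left bay at (209,212). Next I take close looks with the wrist camera over the jig and the stand.

```bash
cat > h.py <<'E'
import numpy as np, cv2
from scipy.spatial.transform import Rotation as Ro
from plant import r, gripper_to, inverse_kinematics, vision, models, telemetry
def quat(R): 
    q=Ro.from_matrix(R).as_quat(); return [q[3],q[0],q[1],q[2]]
def tool(yaw,tilt=0,flip=False):
    """yaw: direction of 'forward' x; fingers lean forward by tilt; closing line = left of forward"""
    c,s=np.cos(yaw),np.sin(yaw); f=np.array([c,s,0]); y=np.array([-s,c,0])
    z=np.sin(tilt)*f-np.cos(tilt)*np.array([0,0,1]); y=-y if flip else y
    return np.column_stack([np.cross(y,z),y,z])
def pose(grasp,R): return np.array(grasp)-0.006*R[:,2]   # TCP for a grasp point
def go(p,R):
    r.move_to(list(p),quat(R))
def marks(names,cam):
    o={}
    for n in names:
        o[n]=[(np.round(d["at"],4).tolist(),round(d["score"],2)) for d in models.mark_of(n,cam)][:3]; print(n,o[n])
    return o
def ray(cam,k,u,v):
    q=k["orientation"]; R=Ro.from_quat([q[1],q[2],q[3],q[0]]).as_matrix()
    a=np.array([(u-k["cx"])/k["fx"],(v-k["cy"])/k["fy"]])
    if cam=="wrist":
        t=np.hypot(*a); d=np.r_[a/max(t,1e-9)*np.sin(t),np.cos(t)]
    else: d=np.r_[a,1]
    return np.array(k["position"]),R@d
def at_z(cam,k,u,v,z):
    p,d=ray(cam,k,u,v); return p+d*(z-p[2])/d[2]
def proj(cam,k,P):
    q=k["orientation"]; R=Ro.from_quat([q[1],q[2],q[3],q[0]]).as_matrix()
    d=R.T@(np.array(P)-k["position"])
    if cam=="wrist":
        n=np.hypot(d[0],d[1]); t=np.arctan2(n,d[2]); a=d[:2]/n*t
    else: a=d[:2]/d[2]
    return a[0]*k["fx"]+k["cx"],a[1]*k["fy"]+k["cy"]
E
python3 - <<'E'
from h import *
import json
for n,yaw,p in (("jig",-1.405,[.555,-.02,.30]),("stand",0,[.46,.245,.30])):
    for f in (0,1):
        R=tool(yaw,0 if n=="jig" else .3,f); j=inverse_kinematics(list(p),quat(R)); print(n,f,None if j is None else np.round(j,2))
    R=tool(yaw,0 if n=="jig" else .3,0 ); 
    go(p,R); r.hold(.2)
    k=vision.get_calibration("wrist"); im=vision.snapshot("wrist"); cv2.imwrite(f"pics/w_{n}.png",im[:,:,::-1])
    json.dump({a:np.array(b).tolist() for a,b in k.items()},open(f"k_{n}.json","w"))
    print(k)
    marks(("jig","handle_bar","clamp_pad") if n=="jig" else ("toe_piece","toe_block","heel_piece","stand","ski_vise"),"wrist")
print(telemetry.current_t())
E
```

```text
jig 0 [-0.16  0.21  1.37 -0.    1.56 -0.33]
jig 1 None
{'fx': 309.70691628693146, 'fy': 309.70691628693146, 'cx': 316.0425825434562, 'cy': 202.56883810362132, 'position': array([0.54278688, 0.05305384, 0.47679726]), 'orientation': array([0.12901206, 0.9882466 , 0.08139834, 0.00994293])}
jig [([0.5527, -0.0062, 0.0006], 0.9), ([0.369, -0.1736, -0.0027], 0.74)]
handle_bar [([0.5836, -0.2138, 0.0912], 0.63), ([0.5638, -0.0961, 0.1281], 0.16)]
clamp_pad [([0.564, -0.0966, 0.1286], 0.56)]
stand 0 [ 0.45  0.01  1.65 -0.14  1.22 -1.09]
stand 1 [ 0.45  0.01  1.65 -0.14  1.22  2.05]
{'fx': 309.70691628693146, 'fy': 309.70691628693146, 'cx': 316.0425825434562, 'cy': 202.56883810362132, 'position': array([0.33737081, 0.244308  , 0.44677352]), 'orientation': array([0.19512034, 0.68069643, 0.67855677, 0.19529754])}
toe_piece [([0.5796, 0.5022, 0.0015], 0.93), ([0.5371, 0.2432, 0.0652], 0.9), ([0.3269, 0.2881, 0.0017], 0.8)]
toe_block [([0.4976, 0.2379, 0.085], 0.78), ([0.3177, 0.3134, 0.0358], 0.7), ([0.6072, 0.4961, 0.0431], 0.58)]
heel_piece [([0.5377, 0.3301, 0.0633], 0.65)]
stand [([0.5536, 0.2832, 0.0038], 0.74)]
ski_vise [([0.369, 0.149, -0.0039], 0.71), ([0.5661, -0.0966, 0.1275], 0.58)]
5.5333
```

```bash
python3 - <<'E'
import cv2
a=cv2.imread("pics/w_jig.png")[120:400,220:480]; cv2.imwrite("pics/w_jig2.png",cv2.resize(a,None,fx=2.14,fy=2.14,interpolation=cv2.INTER_CUBIC))
a=cv2.imread("pics/w_stand.png"); cv2.imwrite("pics/w_stand2.png",cv2.resize(a,None,fx=1.25,fy=1.25))
E
```

```text
(no output)
```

View pics/w_jig2.png

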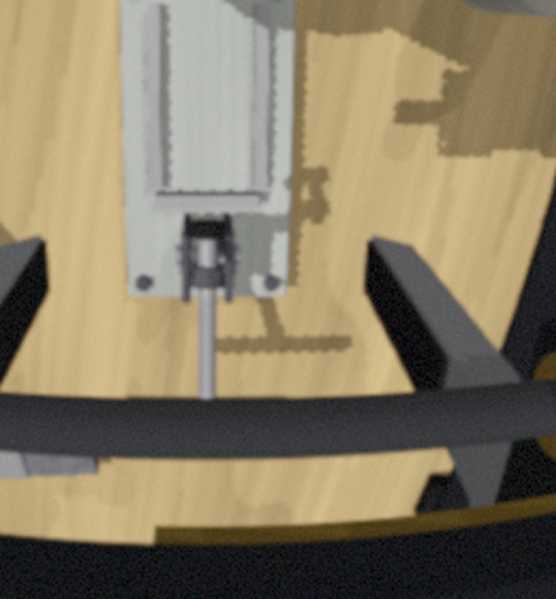

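View pics/w_stand2.png

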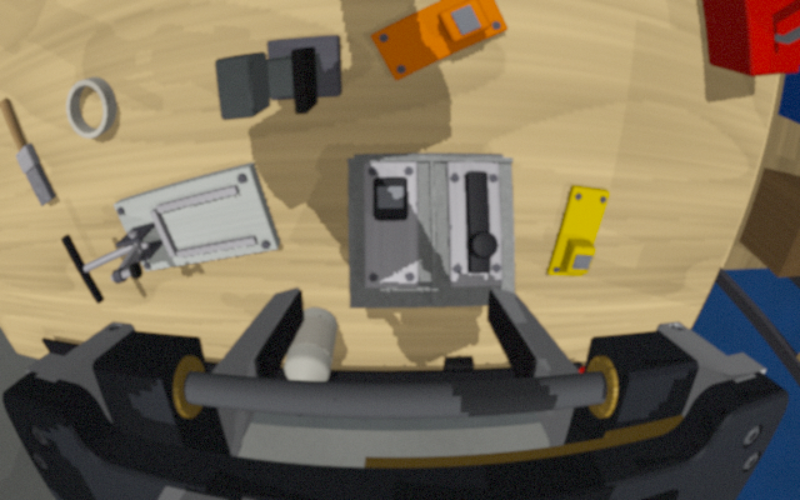

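Close view confirms the choice. The steel toe piece with its single square block (crop px 390,198) is in the bay at y≈0.24, bare end uphill. The heel piece is at (480,220), with yellow and orange look-alikes at (578,230) and (440,35). Next I refine the jig pose and toe yaw from edges.

```bash
cat > m.py <<'E'
from h import *
import json
from scipy.optimize import least_squares
from scipy.ndimage import map_coordinates
def fit_jig(im,k,x0):
    """refine (x,y,yaw) of the jig by its base's top outline (grey on wood)"""
    hsv=cv2.cvtColor(im,cv2.COLOR_BGR2HSV).astype(float); S=hsv[:,:,1]
    E=[((x,s*.06),(0,s)) for s in(-1,1) for x in np.linspace(-.075,.145,60)]+[((e,y),(np.sign(e),0)) for e in(-.085,.155) for y in np.r_[np.linspace(-.052,-.02,12),np.linspace(.02,.052,12)]]
    for it in range(4):
        c,s=np.cos(x0[2]),np.sin(x0[2]); M=np.array([[c,-s],[s,c]]); A=[];b=[]
        t=np.linspace(-.012,.012,49)
        for p,n in E:
            P=[np.r_[M@(np.array(p)+np.array(n)*d)+x0[:2],.02] for d in t]
            uv=np.array([proj("wrist",k,q) for q in P])
            if (uv<2).any() or (uv[:,0]>637).any() or (uv[:,1]>397).any(): continue
            v=map_coordinates(S,[uv[:,1],uv[:,0]],order=1)
            lo,hi=np.median(v[:10]),np.median(v[-10:])
            if hi-lo<40: continue
            i=np.argmax(v>(lo+hi)/2); d=t[i]
            A.append([*(M@n),p[0]*n[1]-p[1]*n[0]]); b.append(d)
        A=np.array(A);b=np.array(b)
        res=least_squares(lambda q:(A@q-b)*1000,[0,0,0],loss="soft_l1"); x0=x0+res.x
    print(len(b),"resid mm",np.round(np.median(np.abs(A@res.x-b))*1000,2)); return x0
E
python3 - <<'E'
from m import *
for n in("jig","stand"):
    im=cv2.imread(f"pics/w_{n}.png");k=json.load(open(f"k_{n}.json"))
    print(n,np.round(fit_jig(im,k,np.array([.5535,-.008,-1.405])),4))
# toe piece: screw heads on the plate top
a=.5585; nrm=np.array([-np.sin(a),0,np.cos(a)]); P0=np.array([.540,.239,.0625])+.012*nrm
Q=[]
for u,v in((378,170),(409,170),(375,277),(409,275),(390,196)):
    p,d=ray("wrist",k,u/1.25,v/1.25); off=.028*nrm if v==196 else 0
    Q.append(p+d*((P0+off-p)@nrm)/(d@nrm))
Q=np.array(Q); print(np.round(Q,4)); w=(Q[2]+Q[3]-Q[0]-Q[1]); print("yaw",np.arctan2(w[1],w[0]*1))
E
```

```text
168 resid mm 0.48
jig [ 0.5528 -0.0064 -1.4051]
159 resid mm 2.0
stand [ 5.4950e-01 -1.2000e-03 -1.4044e+00]
[[0.4828 0.2255 0.0409]
 [0.483  0.2597 0.041 ]
 [0.5829 0.2221 0.1034]
 [0.5811 0.2592 0.1023]
 [0.4964 0.2391 0.0824]]
yaw -0.019815836350758637
```

```bash
python3 - <<'E'
from h import *
R=tool(-.015,.384); a=.5585; n=np.array([-np.sin(a),0,np.cos(a)])
g=np.array([.497,.240,.083])-.005*n; T=pose(g,R)
gripper_to(.064,f_grip=45)
go(T-.09*R[:,2],R)
print("near",np.round(telemetry.current_wrist_force(),2))
print("guard",r.move_l(list(T),vel=.08,guard=6), np.round(telemetry.current_ee_pos()-T,4))
gripper_to(0,f_grip=45); print("open",telemetry.current_opening(),telemetry.current_finger_force())
print(r.move_l(list(T+[0,0,.05]),vel=.08))
r.move_l(list(T+[0,0,.2]),vel=.2)
print("open",telemetry.current_opening(),telemetry.current_wrist_force(),telemetry.current_t())
im=vision.snapshot("wrist"); cv2.imwrite("pics/held.png",im[:,:,::-1])
J=np.array([.5528,-.0064,0]);c,s=np.cos(-1.405),np.sin(-1.405);X=np.array([c,s,0])
for t in(.384,.384-a):
  for f in (0,1):
    Rj=tool(-1.405,t,f); p=pose(J+X*(-.06)+[0,0,.2],Rj); j=inverse_kinematics(list(p),quat(Rj)); print(f,None if j is None else np.round(j,2))
E
```

```text
near [ 0.83  1.25 -0.1 ]
guard False [0.0002 0.0002 0.0005]
open 0.03473985228930222 44.98344898223877
False
open 0.03413320324994685 [ 0.27488184 -0.00931651 -4.05742523] 10.3167
0 [ 0.24  0.27  1.6  -0.4   1.33  0.18]
1 None
0 [-0.15  0.25  1.56  0.17  1.39 -0.35]
1 None
```

View pics/held.png

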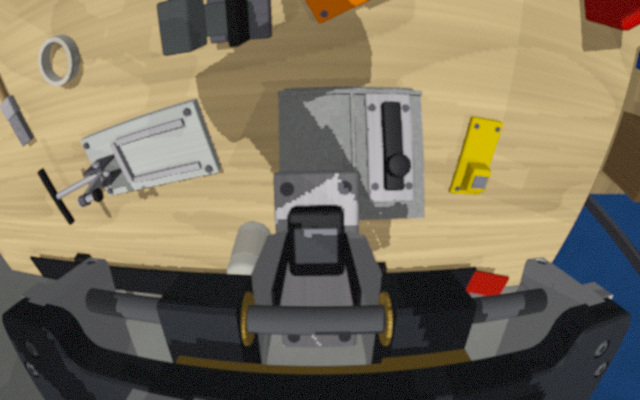

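The piece is held by its block (px 316,240), with the bay left empty and the heel piece undisturbed. Next: over the jig, then lower into the channel.

```bash
cat >> h.py <<'E'
JO=np.array([.5528,-.0064,0]); YAW=-1.405
JX=np.array([np.cos(YAW),np.sin(YAW),0]); JY=np.array([-np.sin(YAW),np.cos(YAW),0])
def jp(x,y,z): return JO+x*JX+y*JY+[0,0,z]
def tojig(p): d=np.array(p)-JO; return np.array([d@JX,d@JY,d[2]])
E
python3 - <<'E'
from h import *
R=tool(YAW,-.1745)
go(pose(jp(-.06,0,.16),R),R)
r.move_l(list(pose(jp(-.06,0,.075),R)),vel=.15); r.hold(.2)
im=vision.snapshot("wrist"); cv2.imwrite("pics/pre.png",im[:,:,::-1])
s=vision.snapshot("scene"); cv2.imwrite("pics/pre_s.png",cv2.resize(s[150:270,210:370,::-1],None,fx=4,fy=4,interpolation=cv2.INTER_CUBIC))
f0=telemetry.current_wrist_force()
hit=r.move_l(list(pose(jp(-.06,0,.051),R)),vel=.03,guard=5)
print(hit,"jig grasp pos",np.round(tojig(telemetry.current_ee_pos()+.006*R[:,2]),4),np.round(telemetry.current_wrist_force()-f0,2),np.round(telemetry.current_torque(),2),telemetry.current_t())
E
```

```text
True jig grasp pos [-0.0602 -0.0002  0.0547] [ 1.27 -0.81  6.06] [-0.1   0.05  0.03] 12.95
```

View pics/pre.png

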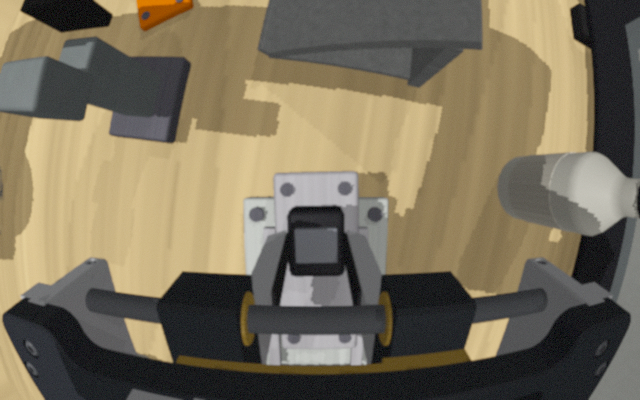

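The plate was level over the channel (px 315,250) and touched down at floor height (54.7 mm against 55 expected), so it is between the fences. Sliding home.

```bash
python3 - <<'E'
from h import *
R=tool(YAW,-.1745)
p=telemetry.current_ee_pos()
hit=r.move_l(list(np.array(p)+.042*JX+[0,0,.0002]),vel=.03,guard=9)
q=telemetry.current_ee_pos()+.006*R[:,2]
print(hit,np.round(tojig(q),4),np.round(telemetry.current_wrist_force(),2),telemetry.current_opening(),telemetry.current_t())
E
```

```text
True [-0.025  -0.0006  0.0546] [-0.71  0.12  2.76] 0.03443193318117465 14.0667
```

```bash
python3 - <<'E'
from h import *
import json
R=tool(YAW,-.1745)
gripper_to(.064); r.hold(.3)
p=np.array(telemetry.current_ee_pos())
r.move_l(list(p-.03*R[:,2]-.0*JX),vel=.08)
r.move_l(list(p+[0,0,.16]-.06*JX),vel=.2)
R2=tool(YAW); go(jp(-.03,0,.3),R2); r.hold(.2)
k=vision.get_calibration("wrist"); im=vision.snapshot("wrist"); cv2.imwrite("pics/home.png",im[100:400,170:470,::-1].repeat(2,0).repeat(2,1)[:600])
marks(("toe_piece","toe_block","handle_bar","jig","clamp_pad"),"wrist")
for n in("toe_piece","toe_block","handle_bar"):
    for d in models.mark_of(n,"wrist")[:2]: print(n,np.round(tojig(d["at"]),4))
print(telemetry.current_wrist_force(),telemetry.current_t())
E
```

```text
toe_piece [([0.5507, -0.0044, 0.0199], 0.7)]
toe_block [([0.5471, 0.0205, 0.0629], 0.71)]
handle_bar [([0.5877, -0.2137, 0.0917], 0.6)]
jig []
clamp_pad [([0.5659, -0.0954, 0.1283], 0.83)]
toe_piece [-0.0023 -0.0017  0.0199]
toe_block [-0.0275 -0.0012  0.0629]
handle_bar [2.102e-01 2.000e-04 9.170e-02]
[-0.54756875  0.59096706 -0.83494429] 17.5417
```

View pics/home.png

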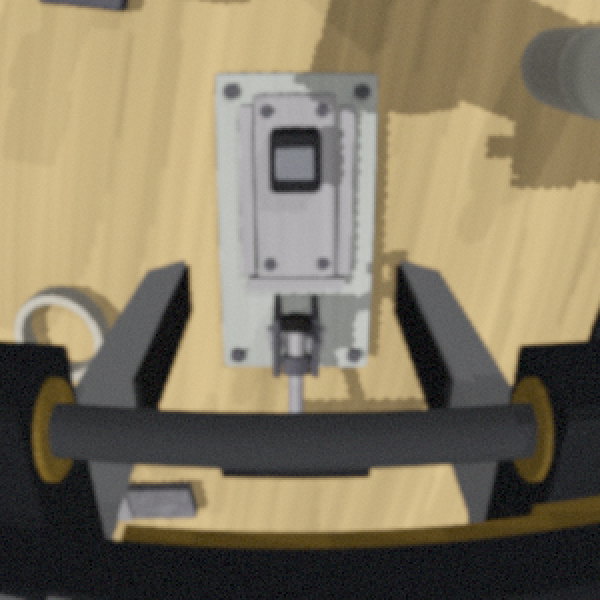

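The piece lies home against the stop, its block at (295,160) and its bare end meeting the stop at (300,280). The clamp is open. Now the handle.

```bash
cat > c.py <<'E'
from h import *
def bar(th,y=-.032):
    a=np.deg2rad(65)-th; return jp(.118+.1*np.sin(a),y,.047+.1*np.cos(a))
def swing(R,a,b,n=8,guard=35,vel=.1):
    for th in np.linspace(a,b,n+1)[1:]:
        if r.move_l(list(pose(bar(th),R)),vel=vel,guard=guard):
            print("guard at",th); break
    p=tojig(np.array(telemetry.current_ee_pos())+.006*R[:,2])
    print("th est",np.deg2rad(65)-np.arctan2(p[0]-.118,p[2]-.047),"open",telemetry.current_opening(),"F",np.round(telemetry.current_wrist_force(),1),"t",telemetry.current_t())
E
python3 - <<'E'
from c import *
best=None
for yaw in(YAW+np.pi/2,YAW-np.pi/2):
    R=tool(yaw)
    js=[inverse_kinematics(list(pose(bar(t)+[0,0,h],R)),quat(R)) for t,h in((0,.1),(0,0),(.6,0),(1.25,0))]
    print([None if j is None else np.round(j,2).tolist() for j in js])
    if all(j is not None for j in js) and (best is None or abs(js[0][5])<best[1]): best=(yaw,abs(js[0][5]))
yaw=best[0]; R=tool(yaw); open("yaw","w").write(str(yaw))
go(pose(bar(0)+[0,0,.1],R),R)
gripper_to(.05,f_grip=12)
print("down hit",r.move_l(list(pose(bar(0),R)),vel=.1,guard=6))
gripper_to(0,f_grip=12); print(telemetry.current_opening(),np.round(telemetry.current_wrist_force(),1),telemetry.current_t())
E
```

```text
[[-0.49, 0.32, 1.48, -0.0, 1.35, -2.23], [-0.49, 0.39, 1.63, -0.0, 1.12, -2.23], [-0.43, 0.33, 1.61, -0.0, 1.21, -2.17], [-0.34, 0.28, 1.65, -0.0, 1.22, -2.08]]
[[-0.49, 0.32, 1.48, -0.0, 1.35, 0.92], [-0.49, 0.39, 1.63, -0.0, 1.12, 0.92], [-0.43, 0.33, 1.61, -0.0, 1.21, 0.97], [-0.34, 0.28, 1.65, -0.0, 1.22, 1.07]]
down hit False
0.014809898914215764 [-0.3  1.1  0.6] 20.8667
```

Bar gripped (14.8 mm with pad compression). Swinging.

```bash
python3 - <<'E'
from c import *
R=tool(float(open("yaw").read()))
swing(R,0,1.25)
s=vision.snapshot("scene"); cv2.imwrite("pics/lock.png",cv2.resize(s[140:250,220:380,::-1],None,fx=5,fy=5,interpolation=cv2.INTER_CUBIC))
for n in ("handle_bar","clamp_pad","toe_piece"):
    for d in models.mark_of(n,"scene")[:1]: print(n,np.round(tojig(d["at"]),4))
E
```

```text
th est 1.2460642396233919 open 0.000255381942829982 F [-5.3  1.7 24.1] t 23.3333
handle_bar [-0.1795 -0.1557 -0.0019]
toe_piece [-4.964e-01  1.119e-01  2.000e-04]
```

View pics/lock.png

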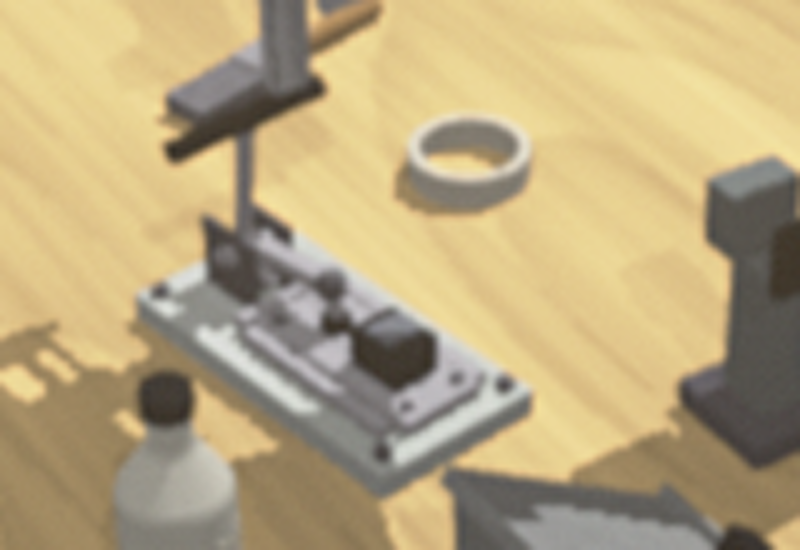

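The handle stands nearly upright (bar at px 245,120) and the pad is nearly down. The bar slid out below the fingers, which have closed above it. I'll back off, then push the bar over from its +x side with closed fingers.

```bash
python3 - <<'E'
from c import *
R=tool(float(open("yaw").read())); y=-.032
p=np.array(telemetry.current_ee_pos()); r.move_l(list(p+[0,0,.05]),vel=.15)
r.move_l(list(pose(jp(.180,y,.2),R)),vel=.2)
for c in("scene","top"):
    vision.snapshot(c)
    for n in("handle_bar","clamp_pad","toe_piece"):
        for d in models.mark_of(n,c)[:3]: 
            q=tojig(d["at"]); 
            if abs(q[1])<.05: print(c,n,np.round(q,4),round(d["score"],2), np.deg2rad(65)-np.arctan2(q[0]-.118,q[2]-.047))
print(telemetry.current_wrist_force(),telemetry.current_t())
E
```

```text
scene handle_bar [ 0.1034 -0.002   0.1467] 0.62 1.279975328126415
scene handle_bar [-0.0224  0.0005  0.0583] 0.59 2.6249626180058634
scene handle_bar [-0.2904  0.0467  0.002 ] 0.52 2.815008889079576
scene clamp_pad [ 0.031  -0.0006  0.0622] 0.54 2.532251230592373
scene toe_piece [ 0.004  -0.0025  0.018 ] 0.67 2.9544519966886478
top handle_bar [0.1091 0.0021 0.1451] 0.9 1.2244761811415645
top clamp_pad [ 0.0325 -0.0002  0.0625] 0.45 2.5258845150619305
top toe_piece [0.0003 0.0013 0.019 ] 0.7 2.9388372861571277
[-0.24222876 -0.47196022  0.21509703] 24.9667
```

Both cameras put the bar at 1.22–1.28 rad and the pad down, so the clamp appears locked. I'll confirm with a gentle push and then let it press.

```bash
python3 - <<'E'
from c import *
R=tool(float(open("yaw").read())); y=-.032
r.move_l(list(pose(jp(.170,y,.158),R)),vel=.15,guard=10)
hit=r.move_l(list(pose(jp(.124,y,.158),R)),vel=.04,guard=12)
print(hit,np.round(tojig(np.array(telemetry.current_ee_pos())+.006*R[:,2]),4),np.round(telemetry.current_wrist_force(),1))
r.move_l(list(pose(jp(.165,y,.158),R)),vel=.15)
r.hold(2.0); print(telemetry.current_t())
r.move_l(list(pose(jp(.165,y,.21),R)),vel=.15)
r.move_l(list(pose(bar(1.25)+[0,0,.06],R)),vel=.15)
gripper_to(.05,f_grip=40)
print("down",r.move_l(list(pose(bar(1.25)-[0,0,.008],R)),vel=.1,guard=8))
gripper_to(0,f_grip=40); print(telemetry.current_opening(),np.round(telemetry.current_wrist_force(),1),telemetry.current_t())
E
```

```text
False [ 0.1242 -0.032   0.158 ] [0.4 0.7 0.5]
29.1333
down False
0.015018043332773831 [ 0.  -0.1  1. ] 32.5583
```

No contact with fingers at x=124 mm, so the bar is past centre at the locked stop. The clamp has pressed for well over 2 s. Swinging open.

```bash
python3 - <<'E'
from c import *
import c
b0=c.bar; c.bar=lambda th,y=-.032: b0(th,y)-np.array([0,0,.008])
R=tool(float(open("yaw").read()))
swing(R,1.25,-.02,n=9,guard=45)
E
```

```text
th est -0.0973436004577819 open 0.014952023023790931 F [-3.6  4.4 -5.3] t 35.1833
```

Still gripping the bar at the open stop. Releasing, retreating and checking.

```bash
python3 - <<'E'
from c import *
R=tool(float(open("yaw").read()))
gripper_to(.05); p=np.array(telemetry.current_ee_pos())
r.move_l(list(p+[0,0,.17]),vel=.15)
r.move_l(list(p+[0,0,.17]-.15*JY),vel=.25); r.hold(.3)
for c in("scene","top"):
    s=vision.snapshot(c)
    if c=="scene": cv2.imwrite("pics/end.png",cv2.resize(s[140:290,220:420,::-1],None,fx=4,fy=4,interpolation=cv2.INTER_CUBIC))
    for n in("handle_bar","clamp_pad","toe_piece","toe_block"):
        for d in models.mark_of(n,c)[:3]:
            q=tojig(d["at"])
            if abs(q[1])<.03 and q[0]>-.05: print(c,n,np.round(q,4),round(d["score"],2),round(np.deg2rad(65)-np.arctan2(q[0]-.118,q[2]-.047),3))
print(telemetry.current_wrist_force(),telemetry.current_t())
E
```

```text
scene handle_bar [-0.0228 -0.0003  0.0577] 0.57 2.629
scene handle_bar [0.2054 0.0003 0.0882] 0.48 0.004
scene clamp_pad [ 0.0937 -0.0004  0.1253] 0.55 1.435
scene toe_piece [ 0.0037 -0.0025  0.0185] 0.62 2.95
scene toe_block [-0.0251  0.0028  0.0593] 0.85 2.62
top handle_bar [ 2.076e-01 -2.000e-04  8.780e-02] 0.63 -0.009
top handle_bar [0.0001 0.005  0.0207] 0.54 2.925
top clamp_pad [0.0938 0.0036 0.1243] 0.51 1.438
top toe_piece [0.0004 0.0045 0.0192] 0.96 2.937
top toe_block [-0.0241  0.0014  0.0644] 0.8 2.583
top toe_block [-0.0024  0.0027  0.0218] 0.61 2.912
[-0.55550385  0.42523799  0.84881494] 38.7333
```

View pics/end.png

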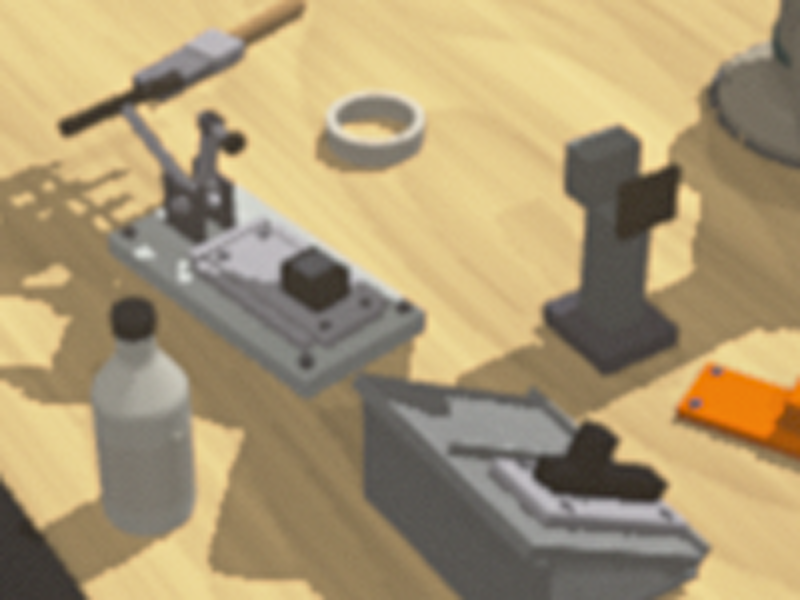

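The piece lies flat and home (block at px 315,275), the clamp is open (bar at 95,110), and the bystanders are in place. Handing in.

```bash
python3 -c "
from plant import r
print(r.sign_off())"
```

```text
the job is handed in; nothing more can be done
None
```

The job is handed in at about 39 s of the 62 s limit: the toe piece lies home in the jig, it was clamped for more than two seconds, the clamp is back open, and the bystanders look undisturbed in the last picture; the judge's verdict was not shown.

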